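# Shut off the water filter, draw the first-stage plate and show it label up

### The arm

A 6-joint arm with a two-finger parallel gripper is mounted at the origin on a cart in front of the work surface, level with it; the furniture and walls round the work are solid. World frame = base frame: x ahead of the robot, y to its left, z up, the work surface at z = 0. Lengths are in m, angles in rad, forces in N, time in s.
With the tool pointing down it reaches from about 0.35 to 0.775 m from the base axis. Payload 7.3 kg.
Tool frame: the origin (TCP) lies midway between the tips of the shut fingers; the grasp point (between the pads) lies 19 mm behind it (robot.tcp_to_grasp is the distance from the TCP to the grasp point, in m); z points along the fingers, y is the line along which they close (so a half turn about z gives the same grasp; the last joint's range is limited). The gripper opens to 92 mm and grips with 3 to 60 N. Pads are 19 mm wide; open, the fingers measure 130 mm over their backs; the gripper's body (75 mm by 190 mm) begins 47 mm behind the grasp point.
Start: joints at [1.158, 0.342, 1.524, -0, 1.275, -0.146], TCP at [0.138, 0.506, 0.227] pointing down, gripper open.
Joint ranges: [-2.53, 2.53], [-0.77, 2.02], [0.04, 2.7], [-1, 4.14], [0.28, 2.66], [-3.11, 3.11]. Speed limits (rad/s): [2.57, 2.57, 3.14, 3.14, 3.14, 3.14].

### API

Orientations are given as [roll, pitch, yaw] about the fixed x, y, z axes, in that order (R = Rz(yaw) Ry(pitch) Rx(roll)).
In Python, from cell import readout, cams, ticket, robot gives the robot as it stands. The module is installed in compiled form; this text tells all that it offers.
- The arm moves only by the tool jog_arm, never from a script. Its argument "plan" is a list of rows, each a list of 5 numbers: the shift along the world's x, y, z each as a share of 0.08 m, from -1 to 1, then the turn about the world's z as a share of 90 degrees, from -1 to 1, then the opening, from -1 (shut) to 1 (fully open). A call has 1 to 12 rows; each row is the pose to reach, as a shift and turn from the pose commanded when the call began; what a row does not reach only later rows make up. A row lasts 1/10 s, in which the tool goes at most 50 mm and 8.59 degrees, less where a joint would pass 70% of its speed; a pose out of reach is approached as far as the arm can. A call with a number of a shift or a turn outside -1 to 1 is refused whole. A call with a gripper value outside its range is refused whole. The fingers move at their own pace and stop on an object; "squeeze" is the grip in N (left out, the last holds). Time passes only in rows, so rows that repeat a pose let the fingers close. It gives the time, the measured TCP pose, the force, the opening and the grip force at its end, in the units of the state.
- readout.observe(): the state, without advancing time (a new reading comes with each control period).
- cams.read_camera(name): name is "scene" or "top" or "wrist"; returns the picture (384x512x3 uint8, blue, green, red); there is no depth.
- cams.calibration(name): a dict with "K" (3x3 intrinsics, pixels), "k1" (the pictures are not rectified: a ray, as slopes to the right and down, at radius r is drawn at 1 + k1 r^2 times it, then the intrinsics apply), "world_from_camera" (4x4, takes a point from camera to world coordinates). Camera axes: x right, y down, z forward; pixel columns grow to the right and rows downward; lengths in m; the calibration is good to about 2 mm. A picture is of the moment at which its call begins: read the wrist's pose just before it. calibration takes no time and is no camera call; for the wrist camera it gives the pose at the moment of the call.
- ticket.hand_in(): hands the job in; it is judged then, once.
The state is a dict: "time": time; "qpos": joint angles; "qvel": joint speeds; "joint_efforts": joint torques, N m; "tool_pos": TCP position; "tool_rot": TCP orientation; "contact_force": force on the tool from outside, world axes, zero at the start; "torque": the same for the moment, N m; "opening": finger opening in m; "grip_force": force on a finger pad.
Only numpy, scipy, OpenCV 4.12 (cv2) and the standard library are available. Lean on these libraries where they do the work, as an engineer would, in place of code of your own. Each camera call takes 0.05 s, during which the arm holds its last target. There are 200 camera calls.

### The job

The small two-stage water filter on the worktop is due for inspection: turn its T-handle a quarter turn clockwise, fully off, which also swings the bar clear of the plates, and then draw the filter plate on the pressure gauge's side up out of its bay by its frosted grip end. The label is on one face only: with the frosted end up and the notched corner at the upper right, the label faces you; tip the plate over so that it lies level with that label up, and finish while still holding it like that, still and well clear above the unit (the collar at least 15 cm above the worktop). Keep the fingers off the mesh, leave the handle off and the other plate in its bay, and do not disturb the other things on the worktop.

Things in the scene. Friction and masses are not known exactly. Their poses are not given: they have to be found in the camera images.
- filter_unit: Housing of the filter, grey block 112 (x) x 236 (y) x 78 mm high on a plinth 118 x 242 mm, fixed to the worktop. Origin: centre of its underside. The bays are slots in its top, along x, at y = +80 and y = -80 mm; the T-handle's axis is vertical, at its centre, between them. Two short pipe ports stick out of its back, 56 mm high, between the elbows.
- t_handle (a joint): T-handle, rad. 0 = on: the bar lies along the unit's y, its ends over both plates' collars (7 mm overlap, 4 mm above), so that these cannot be drawn. 1.571 = off, at the stop: the bar lies along the unit's x. Grows clockwise seen from above. Starts at 0 to 0.15. Stops at both ends, friction about 0.1 N m, stays where it is left.
- handle_fin (a point): Middle of the T-handle's finger fin, on the handle's axis, 28 mm above the housing top (106 mm above the worktop). Its y axis runs along the bar and turns with it. Bar 146 mm long, 15 wide, 9 to 20 mm above the housing top; on its middle the fin, 56 mm long (along the bar), 11 wide, up to 37 mm above the housing top.
- plate_a: Filter plate. Origin: middle of the underside of its grey collar (68 x 28 x 5 mm), which rests on the housing top. Own z up to the frosted end, own y out of the label face, own x along the width. Above the collar the solid frosted grip end: 52 mm wide (x), 6 thick (y), z = 5 to 62 mm, 14 x 14 mm notch in its top corner at -x, blank label 36 x 24 mm on the +y face only. Mass 40 to 75 g.
- plate_b: Filter plate, identical to plate_a (origin, axes and sizes as there). Each plate stands with its width along the unit's x; the labels face contrary ways, towards the unit's +y or -y. Either plate may stand in either bay. Seen with the frosted end up and the label towards you, the notch is at the upper right.
- gauge_bay (a point): Middle of the mouth of the bay on the gauge's side, at the height of the housing top (78 mm): here sits the origin of the plate to be drawn.
- cap_bay (a point): The same point of the other bay, on the side of the capped pipe: its plate stays.
- gauge_dial (a point): Centre of the round pressure gauge, 50 mm dial, on a brass elbow 97 mm behind (unit +x) the middle of its bay, 87 mm above the worktop, top of the gauge 110 mm. The other bay has a lower elbow with a plain brass cap, 83 mm high, instead. Which bay has the gauge varies.
- tumbler: Bystander: clear glass tumbler, 81 mm across, 92 mm high; origin at the centre of its underside. Leave alone.
- lemon: Bystander: yellow lemon, 71 mm long; origin at the centre of its underside. Leave alone.
- garlic: Bystander: head of garlic, 56 mm; origin at the centre of its underside. Leave alone.
- mug: Bystander: green and white mug, 92 mm across, 93 mm high; origin at the centre of its underside. Leave alone.
- teaspoon: Bystander: steel teaspoon, 138 mm long; origin at the centre of its underside. Leave alone.
- jam_jar: Bystander: glass jam jar, 68 mm across, 84 mm high; origin at the centre of its underside. Leave alone.
- tin: Bystander: low food tin, 75 mm across, 58 mm high; origin at the centre of its underside. Leave alone.
- peeler: Bystander: yellow-handled peeler, 170 mm long; origin at the centre of its underside. Leave alone.
- plate_a_mesh: The framed mesh part of plate_a, fixed to it, with the same origin and axes; 50 mm wide, 6 thick, it reaches down to z = -55 mm and is hidden in the bay at the start (slot about 2 mm wider each way). Not to be touched with the fingers.
- plate_b_mesh: The framed mesh part of plate_b, fixed to it, with the same origin and axes; 50 mm wide, 6 thick, it reaches down to z = -55 mm and is hidden in the bay at the start (slot about 2 mm wider each way). Not to be touched with the fingers.

How it is judged:
By the outcome, as a careful person would: the job done as asked, in the order asked, and still so for the second after the job is handed in, while the arm keeps its last pose, push and grip.
It also fails if it takes over 48 s, if anything falls off the work surface, if the arm or the gripper's body presses on something with over 40 N, if the wrist force passes 120 N, or if a joint passes its speed limit or range.

## Working session

There is one attempt and no reset: what is moved stays moved. The work goes in short steps, Python scripts to look and compute and a tool call to move; the robot and the scene stay as the last step left them, time stands still between calls to the robot, and variables do not carry over. Pictures are saved under pics/ and viewed, at most 10 in all, crops included, and the job is handed in when it is done.

Besides the shell and the picture viewer there is one more tool, called after "Call:" in YAML: its name, and indented under it one key for each argument. jog_arm: Moves the arm, as the interface text tells. Shift numbers are shares of 0.08 m and turn numbers shares of 90 degrees, none past 1 either way. Its arguments: {"type":"object","properties":{"plan":{"type":"array"},"squeeze":{"type":"number"}},"required":["plan"]}

```bash
mkdir -p pics; cat > h.py <<'E'
import numpy as np, cv2
from cell import readout, cams, ticket, robot
def snap(cam,name,crop=None,s=1):
    T=None
    c=cams.calibration(cam); im=cams.read_camera(cam)
    np.savez(f'pics/{name}.npz',K=c['K'],k1=c['k1'],T=c['world_from_camera'],im=im)
    save(name,name,crop,s)
def save(src,name,crop=None,s=1):
    im=np.load(f'pics/{src}.npz')['im']
    if crop: x0,y0,x1,y1=crop; im=im[y0:y1,x0:x1]
    cv2.imwrite(f'pics/{name}.png',cv2.resize(im,None,fx=s,fy=s,interpolation=cv2.INTER_CUBIC))
def ray(src,u,v):
    d=np.load(f'pics/{src}.npz'); K=d['K']; k1=float(d['k1']); T=d['T']
    p=np.array([(u-K[0,2])/K[0,0],(v-K[1,2])/K[1,1]]); q=p.copy()
    for _ in range(20): q=p/(1+k1*(q@q))
    return T[:3,3],T[:3,:3]@np.array([q[0],q[1],1.])
def atz(src,u,v,z):
    o,d=ray(src,u,v); return o+d*(z-o[2])/d[2]
def tri(*obs):
    A=np.zeros((3,3));b=np.zeros(3)
    for s,u,v in obs:
        o,d=ray(s,u,v); d=d/np.linalg.norm(d); P=np.eye(3)-np.outer(d,d); A+=P;b+=P@o
    x=np.linalg.solve(A,b)
    return x,[float(np.linalg.norm((np.eye(3)-np.outer(d/np.linalg.norm(d),d/np.linalg.norm(d)))@(x-o))) for o,d in [ray(*q) for q in obs]]
def proj(src,P):
    d=np.load(f'pics/{src}.npz'); K=d['K'];T=d['T']
    c=T[:3,:3].T@(np.asarray(P)-T[:3,3]); q=c[:2]/c[2]; q=q*(1+float(d['k1'])*(q@q)); return K[:2,:2]@q+K[:2,2]
E
python3 - <<'E'
from h import *
print(readout.observe()); print(robot, [a for a in dir(robot) if a[0]!='_'])
snap('top','t0'); snap('scene','s0')
a=cv2.imread('pics/t0.png');cv2.imwrite('pics/t0b.png',cv2.resize(a,(800,600)))
a=cv2.imread('pics/s0.png');cv2.imwrite('pics/s0b.png',cv2.resize(a,(800,600)))
E
```

```text
{'time': 0.0, 'qpos': array([ 1.15800895e+00,  3.42737209e-01,  1.52503958e+00, -1.79473642e-05,
        1.27536518e+00, -1.45999831e-01]), 'qvel': array([ 0.00014671, -0.00036758,  0.000185  ,  0.00092797,  0.0003304 ,
       -0.00023683]), 'joint_efforts': array([ 1.40263772e-03, -4.31230617e+01, -2.44223428e+01,  7.17768981e-02,
        5.59402665e-02, -1.32312734e-04]), 'tool_pos': array([0.13822604, 0.50605332, 0.22602956]), 'tool_rot': array([-3.14005732e+00, -2.08419011e-04,  2.87481018e+00]), 'contact_force': array([-0.10948579, -0.87269179,  1.03333253]), 'torque': array([-0.04160278, -0.05669188,  0.00520465]), 'grip_force': 0.0, 'opening': 0.09188801567035923}
<Robot object at 0x7f39fd2c0050> ['IKError', 'tcp_to_grasp']
```

View pics/t0b.png

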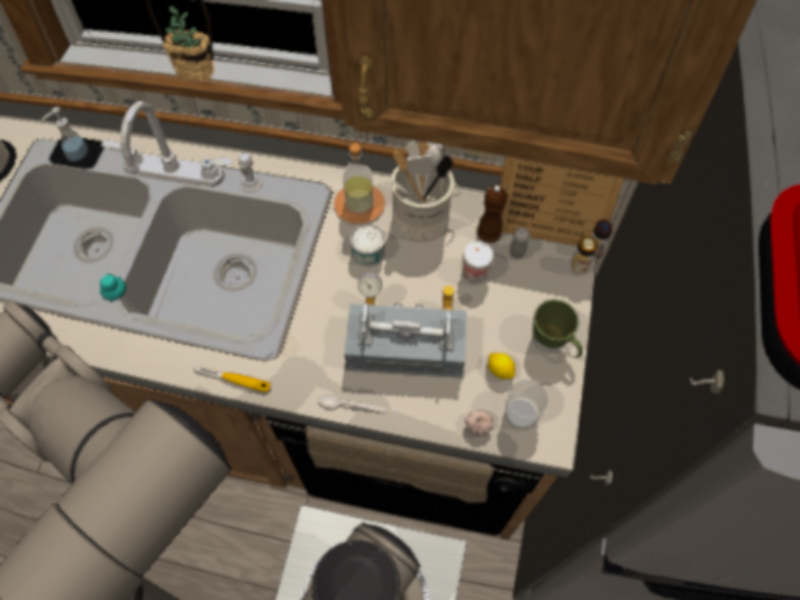

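View pics/s0b.png

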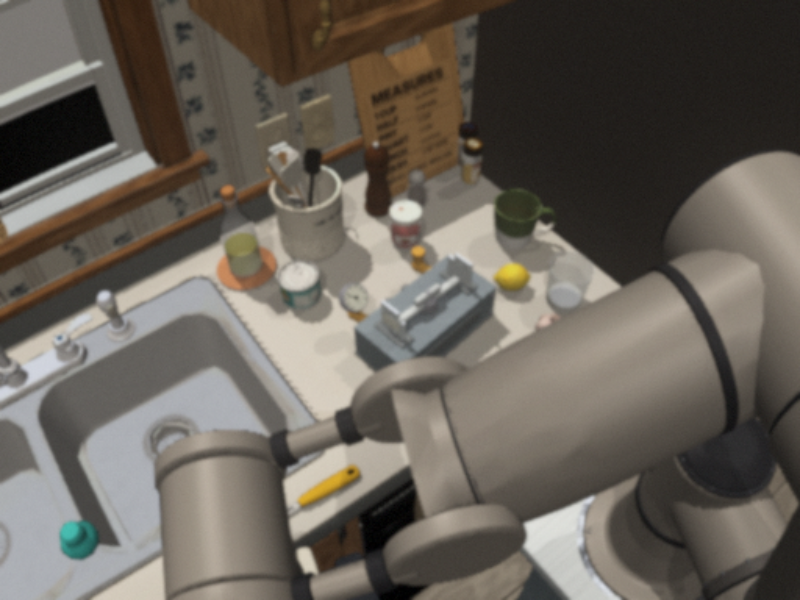

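Top view: the unit is around (405,340), with the gauge at (370,287) behind its left end and the capped elbow at (448,297) on the right. I'll enlarge both views.

```bash
python3 - <<'E'
from h import *
save('t0','t0c',(212,172,308,244),8)
save('s0','s0c',(212,156,332,246),6)
for p in [(347,335),(465,340),(346,372),(464,376)]:
    print(p,atz('t0',p[0]*.64,p[1]*.64,.078 if p[1]<345 else 0))
print(cams.calibration('top')['world_from_camera'][:3,3],cams.calibration('scene')['world_from_camera'][:3,3])
E
```

```text
(347, 335) [0.47668508 0.14596992 0.078     ]
(465, 340) [ 0.51545445 -0.08310629  0.078     ]
(346, 372) [0.43032786 0.1414767  0.        ]
(464, 376) [ 0.47278903 -0.09492309  0.        ]
[-0.11145392 -0.08694456  1.38394972] [-0.05802677  0.50730338  0.98022714]
```

View pics/t0c.png

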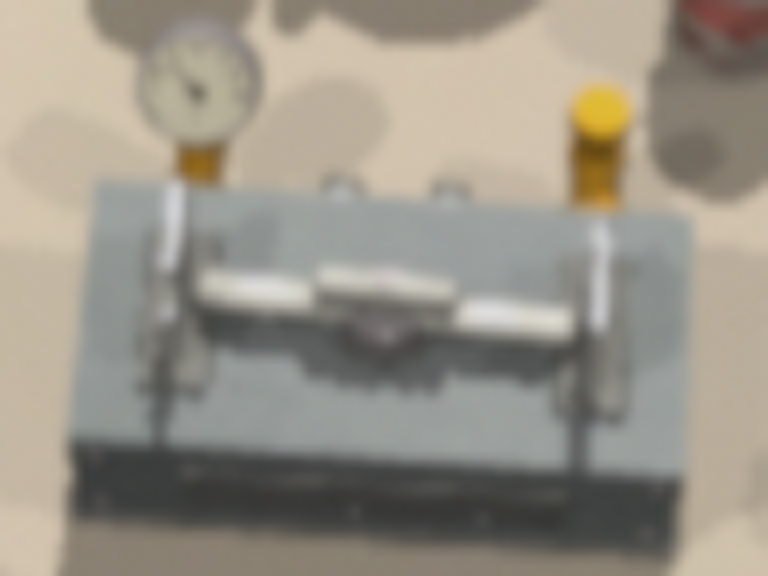

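View pics/s0c.png

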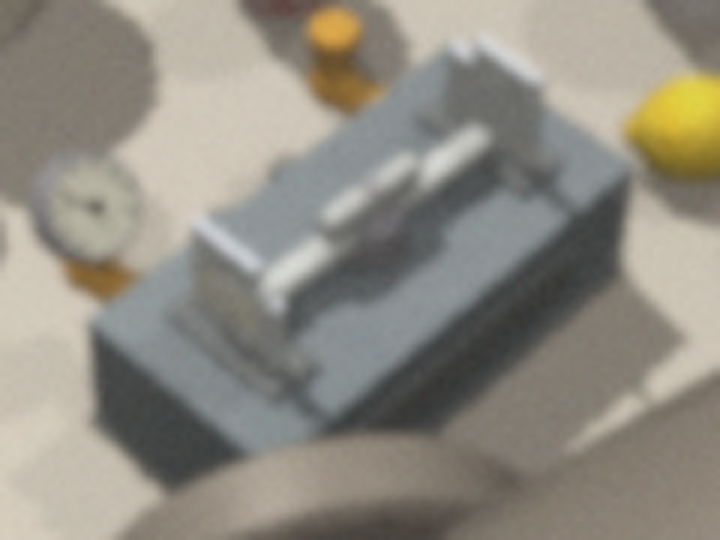

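The gauge is at the +y end. Its plate's notch is at the front (unit −x), so the label faces unit +y, away from the handle. Next I'll work out the geometry.

```bash
python3 - <<'E'
from h import *
T=lambda u,v:('t0',212+u/8,172+v/8); S=lambda u,v:('s0',212+u/6,156+v/6)
# centre-of-pixel shift of cv2.resize
T=lambda u,v:('t0',212+(u+.5)/8-.5,172+(v+.5)/8-.5); S=lambda u,v:('s0',212+(u+.5)/6-.5,156+(v+.5)/6-.5)
for n,t,s in [('backL',(98,183),(450,45)),('frontL',(72,442),(262,450)),('frontR',(680,478),(630,172))]:
    print(n,atz(*T(*t),.078))
print('backR',atz(*T(690,215),.078))
print('BL tri',tri(T(98,183),S(95,325)),'FR',tri(T(680,478),S(630,172)))
print('bar R end',tri(T(577,318),S(487,132)),'bar L end',tri(T(198,285),S(265,285)))
print('fin top ends L',tri(T(317,272),S(325,215)),'R',tri(T(455,285),S(413,158)))
print('plate back top L',tri(T(176,187),S(203,222)),'cap front top',tri(T(600,330),S(540,80)))
print('gauge',tri(T(197,90),S(95,205)))
E
```

```text
backL [0.54534544 0.15770403 0.078     ]
frontL [0.43514692 0.14026362 0.078     ]
frontR [ 0.46962161 -0.08797245  0.078     ]
backR [ 0.58097224 -0.07233836  0.078     ]
BL tri (array([0.5426188 , 0.15677119, 0.08105389]), [0.0010969024440269214, 0.0010969024440270747]) FR (array([ 0.47022267, -0.08791474,  0.07738456]), [0.00030458693827257506, 0.0003045869382725451])
bar R end (array([ 0.51599948, -0.03839675,  0.09852055]), [0.0013342064405081398, 0.001334206440508202]) bar L end (array([0.49098626, 0.10281857, 0.11869278]), [0.0001563640419847354, 0.00015636404198455872])
fin top ends L (array([0.50541554, 0.06024369, 0.11971037]), [0.0002102229298648083, 0.0002102229298649111]) R (array([0.51134176, 0.00841498, 0.11675218]), [0.0009206997524438007, 0.0009206997524438022])
plate back top L (array([0.51583622, 0.1161671 , 0.14565486]), [5.029727605073826e-05, 5.029727605075788e-05]) cap front top (array([ 0.49397227, -0.04867731,  0.14268989]), [0.0010571492343129057, 0.0010571492343130213])
gauge (array([0.58395743, 0.12614287, 0.09835306]), [0.0004352573057382151, 0.0004352573057382453])
```

Call:
jog_arm:
  plan:
    - [0.77,-0.98,0,-0.128,0.0]
    - [0.77,-0.98,0,-0.128,0.0]
    - [0.77,-0.98,0,-0.128,0.0]
  squeeze: 40

```text
time: 0.4
tool_pos: [0.2023, 0.4244, 0.2264]
tool_rot: [-3.139, 0.001, 2.668]
contact_force: [-0.9, -0.7, 0.9]
opening: 0.0727
grip_force: 0.0
```

Call:
jog_arm:
  plan:
    - [0.77,-0.98,0,-0.128,0.0]
    - [0.77,-0.98,0,-0.128,0.0]
    - [0.77,-0.98,0,-0.128,0.0]

```text
time: 0.7
tool_pos: [0.2642, 0.3464, 0.2266]
tool_rot: [-3.141, 0.001, 2.466]
contact_force: [-0.8, 0.1, -0.8]
opening: 0.0485
grip_force: 0.0
```

Call:
jog_arm:
  plan:
    - [0.77,-0.98,0,-0.128,0.0]
    - [0.77,-0.98,0,-0.128,0.0]
    - [0.77,-0.98,0,-0.128,0.0]

```text
time: 1.0
tool_pos: [0.326, 0.2683, 0.2267]
tool_rot: [3.141, 0.001, 2.265]
contact_force: [-0.5, 0.3, -0.7]
opening: 0.046
grip_force: 0.0
```

Call:
jog_arm:
  plan:
    - [0.77,-0.98,0,-0.128,0.0]
    - [0.77,-0.98,0,-0.128,0.0]
    - [0.77,-0.98,0,-0.128,0.0]

```text
time: 1.3
tool_pos: [0.3875, 0.1903, 0.2266]
tool_rot: [3.141, 0.001, 2.065]
contact_force: [-0.2, 1.2, -0.6]
opening: 0.0461
grip_force: 0.0
```

Call:
jog_arm:
  plan:
    - [0.77,-0.98,0,-0.128,0.0]
    - [0.77,-0.98,0,-0.128,0.0]
    - [0.77,-0.98,0,-0.128,0.0]
    - [0.77,-0.98,0,-0.128,0.0]

```text
time: 1.7
tool_pos: [0.4462, 0.1152, 0.2262]
tool_rot: [-3.14, -0.001, 1.869]
contact_force: [-0.1, 0.5, -0.4]
opening: 0.0458
grip_force: 0.0
```

```bash
python3 - <<'E'
from h import *
snap('wrist','w1')
E
```

Call:
jog_arm:
  plan:
    - [0.77,-1.0,0,-0.128,0.0]
    - [0.77,-1.0,0,-0.128,0.0]
    - [0.77,-1.0,0,-0.128,0.0]
    - [0.77,-1.0,0,-0.128,0.0]
    - [0.77,-1.0,0,-0.128,0.0]

```text
time: 2.25
tool_pos: [0.507, 0.0364, 0.2266]
tool_rot: [-3.141, -0.001, 1.671]
contact_force: [-0.6, -0.0, -0.2]
opening: 0.0463
grip_force: 0.0
```

```bash
python3 - <<'E'
from h import *
snap('wrist','w2')
a=np.load('pics/w1.npz')['im'];b=np.load('pics/w2.npz')['im']
cv2.imwrite('pics/w12.png',cv2.resize(np.hstack([a,b]),(800,300)))
cv2.imwrite('pics/w2b.png',cv2.resize(b,(800,600)));cv2.imwrite('pics/w1b.png',cv2.resize(a,(800,600)))
E
```

```text
(no output)
```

View pics/w1b.png

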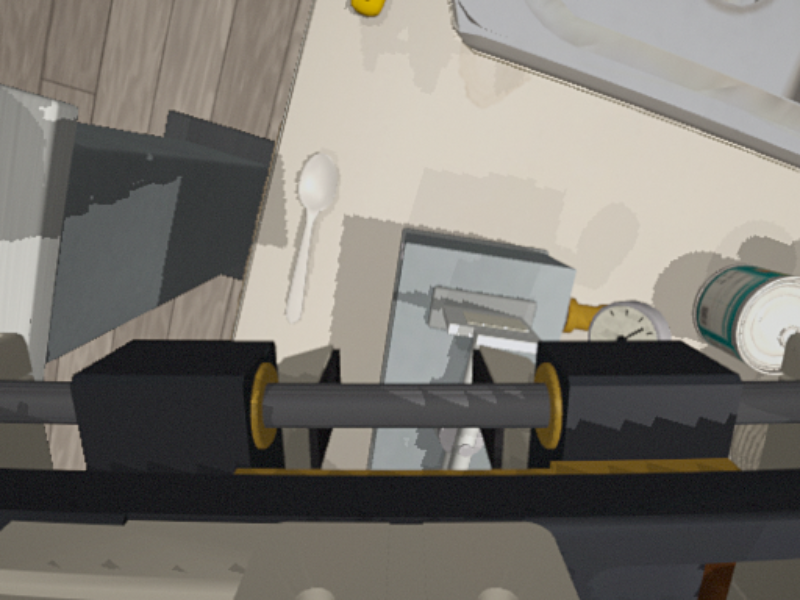

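View pics/w2b.png

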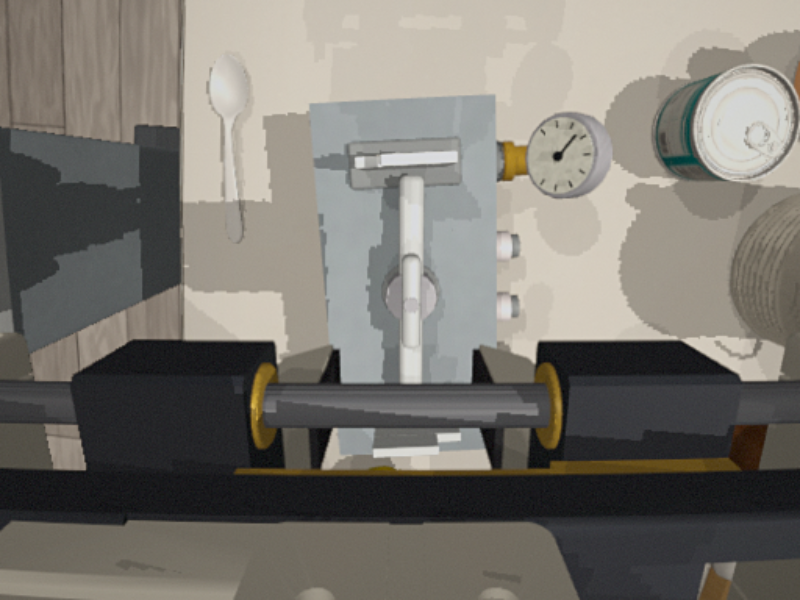

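```bash
python3 - <<'E'
from h import *
W=lambda u,v:('w2',(u+.5)*.64-.5,(v+.5)*.64-.5)
for n,p,z in [('cornFL',(310,103),.078),('cornBL',(495,95),.078),('collar1',(346,143),.083),('c2',(460,137),.083),('c3',(349,189),.083),('c4',(461,181),.083),
 ('topBack',(458,157),.140),('topNotch',(382,159.5),.140),('barendL',(401,179),.098),('barendR',(424,178),.098),('finfar',(411,255),.115),('finnear',(411,346),.115),('gauge',(565,156),.095)]:
    print(n,atz(*W(*p),z).round(4))
T=lambda u,v:('t0',212+(u+.5)/8-.5,172+(v+.5)/8-.5)
print(tri(W(458,157),T(176,187)),tri(W(411,346),T(455,290)))
E
```

```text
cornFL [0.4378 0.1414 0.078 ]
cornBL [0.5474 0.157  0.078 ]
collar1 [0.4617 0.1201 0.083 ]
c2 [0.5291 0.1304 0.083 ]
c3 [0.4656 0.0934 0.083 ]
c4 [0.5329 0.105  0.083 ]
topBack [0.5239 0.1154 0.14  ]
topNotch [0.4871 0.1105 0.14  ]
barendL [0.4967 0.1024 0.098 ]
barendR [0.5099 0.1043 0.098 ]
finfar [0.5066 0.0615 0.115 ]
finnear [0.5122 0.0079 0.115 ]
gauge [0.59   0.1254 0.095 ]
(array([0.52454753, 0.1174651 , 0.12923082]), [0.0014506286613614407, 0.0014506286613614955]) (array([0.51191189, 0.0080599 , 0.11428345]), [0.000520788203584429, 0.0005207882035844142])
```

Wrist view: the fin runs (411,255)–(411,346). The gauge plate's top is (382..458,158), with its notch on the front side (355–382). Handle centre is (0.509, 0.035) and plate centre (0.497, 0.112). Now I'll go down onto the fin.

Call:
jog_arm:
  plan:
    - [0.03,-0.02,-0.5,0,-0.3]
    - [0.03,-0.02,-1,0,-0.3]
    - [0.03,-0.02,-1,0,-0.3]

```text
time: 2.6
tool_pos: [0.5065, 0.0345, 0.1428]
tool_rot: [-3.132, -0.002, 1.671]
contact_force: [-0.1, -0.1, 0.2]
opening: 0.0326
grip_force: 0.0
```

Call:
jog_arm:
  plan:
    - [0,0,-0.3,0,-0.3]
    - [0,0,-0.57,0,-0.3]
    - [0,0,-0.57,0,-0.3]
    - [0,0,-0.57,0,-1]
    - [0,0,-0.57,0,-1]
    - [0,0,-0.57,0,-1]
    - [0,0,-0.57,0,-1]
    - [0,0,-0.57,0,-1]

```text
time: 3.4
tool_pos: [0.5103, 0.0329, 0.1025]
tool_rot: [3.141, 0.0, 1.669]
contact_force: [-4.5, -0.1, 6.9]
opening: 0.0107
grip_force: 40.0
```

Call:
jog_arm:
  plan:
    - [0,0,0,-0.09,-1]
    - [0,0,0,-0.18,-1]
    - [0,0,0,-0.27,-1]
    - [0,0,0,-0.36,-1]
    - [0,0,0,-0.45,-1]
    - [0,0,0,-0.54,-1]
    - [0,0,0,-0.63,-1]
    - [0,0,0,-0.72,-1]
    - [0,0,0,-0.81,-1]
    - [0,0,0,-0.89,-1]
    - [0,0,0,-0.95,-1]
    - [0,0,0,-0.95,-1]

```text
time: 4.6
tool_pos: [0.5097, 0.0333, 0.1025]
tool_rot: [-3.141, 0.001, 0.174]
contact_force: [-5.5, 1.7, 8.8]
opening: 0.0104
grip_force: 40.0
```

```bash
python3 - <<'E'
from h import *
o=readout.observe();print(o['tool_rot'],o['torque'],o['contact_force'])
E
```

```text
[-3.14094559e+00  6.67574518e-04  1.73522844e-01] [ 0.27921613  1.12933904 -0.06601275] [-5.48271707  1.67953869  8.79186206]
```

Push on until the stop shows in the torque.

Call:
jog_arm:
  plan:
    - [0,0,0,-0.02,-1]
    - [0,0,0,-0.03,-1]
    - [0,0,0,-0.04,-1]
    - [0,0,0,-0.04,-1]

```text
time: 5.0
tool_pos: [0.5096, 0.0333, 0.1025]
tool_rot: [-3.141, 0.001, 0.114]
contact_force: [-5.8, 2.1, 8.4]
opening: 0.0105
grip_force: 40.4
```

```bash
python3 - <<'E'
from h import *
o=readout.observe();print(o['tool_rot'],o['torque'],o['contact_force'],o['opening'])
E
```

```text
[-3.14126598e+00  8.27516542e-04  1.14266077e-01] [0.28824979 1.10074724 0.54505995] [-5.78527376  2.14712727  8.40296725] 0.010512698735529794
```

Call:
jog_arm:
  plan:
    - [0,0,0,-0.02,-0.4]
    - [0,0,0,-0.02,-0.4]
    - [0,0,0.6,-0.02,-0.4]
    - [0,0,1,-0.02,0]
    - [0,0,1,0.08,0.4]
    - [0,0,1,0.16,0.4]

```text
time: 5.6
tool_pos: [0.5112, 0.0327, 0.1829]
tool_rot: [3.14, -0.003, 0.371]
contact_force: [0.7, 0.1, -0.6]
opening: 0.047
grip_force: 0.0
```

```bash
python3 - <<'E'
from h import *
o=readout.observe();print(o['tool_pos'],o['tool_rot'],o['torque'],o['contact_force'],o['opening'])
E
```

```text
[0.51119754 0.03272379 0.18287165] [ 3.13993876e+00 -3.08331657e-03  3.71177825e-01] [-0.07705077  0.10269379  0.05004023] [ 0.69701092  0.09762964 -0.60221246] 0.046994371180378136
```

Call:
jog_arm:
  plan:
    - [0,0,0.1,0.09,0.5]
    - [0,0.2,0.1,0.18,0.5]
    - [-0.1,0.5,0.1,0.27,0.5]
    - [-0.18,0.8,0.1,0.36,0.5]
    - [-0.18,0.99,0.1,0.45,0.5]
    - [-0.18,0.99,0.1,0.54,0.5]
    - [-0.18,0.99,0.1,0.63,0.5]
    - [-0.18,0.99,0.1,0.72,0.5]
    - [-0.18,0.99,0.1,0.8,0.5]
    - [-0.18,0.99,0.1,0.86,0.5]
    - [-0.18,0.99,0.1,0.86,0.5]
    - [-0.18,0.99,0.1,0.86,0.5]

```text
time: 6.8
tool_pos: [0.4961, 0.112, 0.1894]
tool_rot: [3.141, 0.0, 1.713]
contact_force: [0.6, -0.6, 0.1]
opening: 0.0688
grip_force: 0.0
```

```bash
python3 - <<'E'
from h import *
o=readout.observe();print(o['tool_pos'],o['tool_rot'],o['contact_force'],o['opening'])
snap('top','t1',(212,172,308,244),4)
snap('wrist','w3')
a=cv2.imread('pics/t1.png');b=cv2.resize(np.load('pics/w3.npz')['im'],(384,288))
cv2.imwrite('pics/m1.png',np.hstack([a,b]))
E
```

```text
[0.49610018 0.1120153  0.18936436] [3.14108565e+00 4.52220022e-05 1.71326414e+00] [ 0.58794976 -0.6177208   0.08322103] 0.06883015340035904
```

View pics/m1.png

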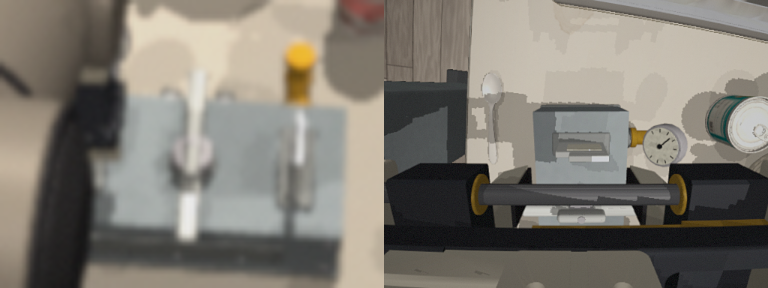

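Handle is off (bar along the unit's x), and the tool is centred over the plate with its label on the +y side. I'll go down and grip it by the edges.

Call:
jog_arm:
  plan:
    - [0.02,0,-0.4,0.006,0.5]
    - [0.02,0,-0.8,0.006,0.5]
    - [0.02,0,-0.8,0.006,0.5]
  squeeze: 12

```text
time: 7.2
tool_pos: [0.495, 0.1118, 0.1218]
tool_rot: [-3.134, -0.001, 1.724]
contact_force: [-0.6, -0.1, -0.5]
opening: 0.0689
grip_force: 0.0
```

Call:
jog_arm:
  plan:
    - [0,0,-0.3,0,0.5]
    - [0,0,-0.44,0,0.5]
    - [0,0,-0.44,0,0.3]
    - [0,0,-0.44,0,0]
    - [0,0,-0.44,0,-0.3]
    - [0,0,-0.44,0,-0.3]
    - [0,0,-0.44,0,-0.3]

```text
time: 7.9
tool_pos: [0.4984, 0.1121, 0.0911]
tool_rot: [3.139, 0.0, 1.725]
contact_force: [0.2, 0.9, 5.6]
opening: 0.0518
grip_force: 12.0
```

Call:
jog_arm:
  plan:
    - [0,0,0.1,0,-0.3]
    - [0,0,0.25,0,-0.3]
    - [0,0,0.4,0,-0.3]
    - [0,0,0.55,0,-0.3]
    - [0,0,0.55,0,-0.3]
    - [0,0,0.55,0,-0.3]

```text
time: 8.5
tool_pos: [0.4976, 0.1121, 0.1343]
tool_rot: [3.141, 0.0, 1.725]
contact_force: [-0.6, -0.4, -1.4]
opening: 0.0519
grip_force: 12.0
```

```bash
python3 - <<'E'
from h import *
o=readout.observe();print(o['tool_pos'],o['tool_rot'],o['contact_force'],o['opening'])
snap('scene','s2'); snap('wrist','w4')
a=cv2.resize(np.load('pics/s2.npz')['im'][146:266,192:352],(400,300));b=cv2.resize(np.load('pics/w4.npz')['im'],(400,300))
cv2.imwrite('pics/m2.png',np.hstack([a,b]))
E
```

```text
[0.49762254 0.11205144 0.13430656] [3.14087387e+00 7.27294189e-05 1.72501223e+00] [-0.61224271 -0.41351436 -1.35043726] 0.05190458896210229
```

View pics/m2.png

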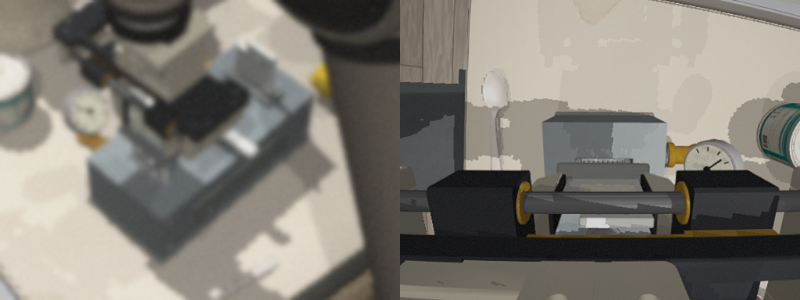

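Plate drawn up 43 mm, so the tip is still about 12 mm in the bay. With a light grip I'll move inward and use the bay mouth to tip it.

Call:
jog_arm:
  plan:
    - [0,0,0,0,-0.3]
    - [0.012,-0.08,0.015,0,-0.3]
    - [0.025,-0.166,0.025,0,-0.3]
    - [0.038,-0.25,0.025,0,-0.3]
    - [0.052,-0.342,0.025,0,-0.3]
    - [0.065,-0.43,0.01,0,-0.3]
    - [0.078,-0.519,-0.012,0,-0.3]
    - [0.088,-0.585,-0.045,0,-0.3]
    - [0.098,-0.65,-0.08,0,-0.3]
    - [0.098,-0.65,-0.08,0,-0.3]
  squeeze: 4

```text
time: 9.6
tool_pos: [0.5054, 0.0593, 0.1271]
tool_rot: [-3.141, 0.0, 1.724]
contact_force: [-0.4, 0.4, -0.7]
opening: 0.0518
grip_force: 4.0
```

```bash
python3 - <<'E'
from h import *
o=readout.observe();print(o['tool_pos'],o['tool_rot'],o['contact_force'],o['opening'],o['torque'])
snap('wrist','w5')
cv2.imwrite('pics/w5c.png',cv2.resize(np.load('pics/w5.npz')['im'],(800,600)))
E
```

```text
[0.50538014 0.05932783 0.12707831] [-3.14104764e+00  1.86075549e-04  1.72431774e+00] [-0.39154564  0.36810425 -0.66706402] 0.0518153791964892 [-0.09175833  0.04114562  0.01938846]
```

View pics/w5c.png

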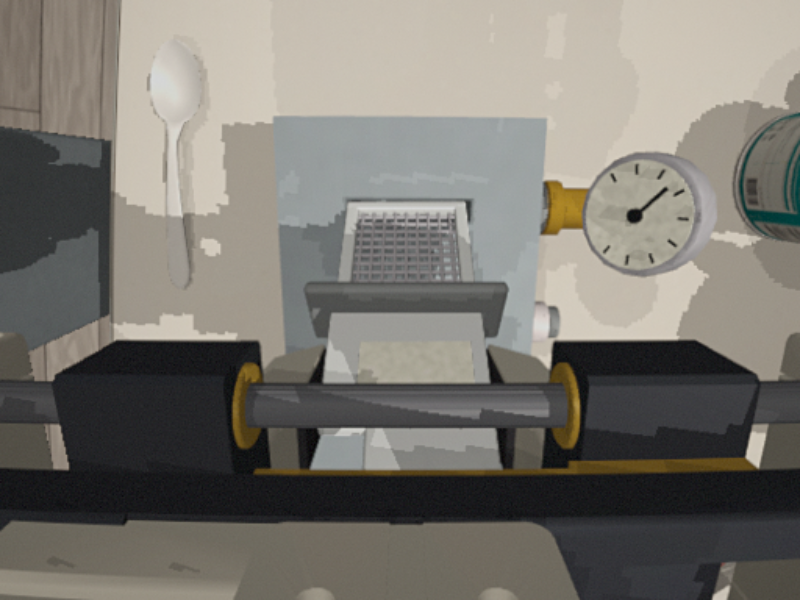

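Tipped about 37° with the label facing up and out. The collar is at (405,300) and the mesh tip at the bay mouth (410,205). I'll grip firmly, lift, turn a quarter clockwise and bring it to the front edge.

Call:
jog_arm:
  plan:
    - [0,0,0,0,-0.3]
    - [0,0,0,0,-0.3]
    - [0,0,0.2,0,-0.3]
    - [0,0,0.5,0,-0.3]
    - [0,0,0.8,-0.05,-0.3]
    - [-0.1,0,0.8,-0.14,-0.3]
    - [-0.3,0.05,0.8,-0.23,-0.3]
    - [-0.5,0.1,0.8,-0.32,-0.3]
    - [-0.7,0.13,0.8,-0.41,-0.3]
    - [-0.9,0.13,0.8,-0.5,-0.3]
    - [-0.9,0.13,0.8,-0.55,-0.3]
    - [-0.9,0.13,0.8,-0.55,-0.3]
  squeeze: 35

```text
time: 10.85
tool_pos: [0.4333, 0.0707, 0.1919]
tool_rot: [3.141, -0.001, 0.861]
contact_force: [-0.3, 0.3, -1.2]
opening: 0.0516
grip_force: 35.0
```

Call:
jog_arm:
  plan:
    - [-0.1,0,0,-0.09,-0.3]
    - [-0.2,0,0,-0.18,-0.3]
    - [-0.3,0,0,-0.27,-0.3]
    - [-0.3,0,0,-0.36,-0.3]
    - [-0.3,0,0,-0.45,-0.3]
    - [-0.3,0,0,-0.45,-0.3]
    - [-0.3,0,0,-0.45,-0.3]

```text
time: 11.55
tool_pos: [0.4096, 0.0705, 0.1916]
tool_rot: [3.142, -0.0, 0.159]
contact_force: [0.8, 0.5, -0.2]
opening: 0.0512
grip_force: 35.0
```

```bash
python3 - <<'E'
from h import *
o=readout.observe();print(o['tool_pos'],o['tool_rot'],o['contact_force'],o['opening'],o['torque'],o['qpos'])
E
```

```text
[0.40964927 0.07053994 0.19156236] [ 3.14155635e+00 -1.53886418e-04  1.59387337e-01] [ 0.78442625  0.54540003 -0.21208652] 0.05124112566683877 [-0.0963802   0.17347148  0.01932814] [-1.43160828e-02  1.78465334e-01  1.85617837e+00 -1.02402744e-05
  1.10679110e+00  1.39709749e+00]
```

Call:
jog_arm:
  plan:
    - [0,0,-0.3,0,-0.3]
    - [0,0,-0.6,0,-0.3]
    - [0,0,-0.74,0,-0.3]
    - [0,0,-0.74,0,-0.3]
    - [0,0,-0.74,0,-0.3]

```text
time: 12.05
tool_pos: [0.4096, 0.0705, 0.1322]
tool_rot: [3.142, 0.0, 0.157]
contact_force: [0.3, -0.6, -0.5]
opening: 0.0517
grip_force: 35.0
```

Call:
jog_arm:
  plan:
    - [0,0,0,0,-0.3]
    - [0,0,-0.1,0,-0.3]
    - [0,0,-0.2,0,-0.3]
    - [0,0,-0.3,0,-0.3]
    - [0,0,-0.4,0,-0.3]
    - [0,0,-0.5,0,-0.3]
    - [0,0,-0.6,0,-0.3]
    - [0,0,-0.6,0,-0.3]
  squeeze: 4

```text
time: 12.85
tool_pos: [0.4089, 0.0704, 0.0832]
tool_rot: [-3.141, 0.002, 0.154]
contact_force: [-0.3, -0.2, -0.9]
opening: 0.0522
grip_force: 4.0
```

```bash
python3 - <<'E'
from h import *
o=readout.observe();print(o['tool_pos'],o['tool_rot'],o['contact_force'],o['opening'],o['torque'])
E
```

```text
[0.40885102 0.07043655 0.08320821] [-3.14132906e+00  1.95212577e-03  1.54105479e-01] [-0.29696651 -0.21924212 -0.91611811] 0.05216800015326477 [-0.08165167  0.17189129 -0.04156598]
```

Call:
jog_arm:
  plan:
    - [0,0,-0.1,0,-0.3]
    - [0,0,-0.2,0,-0.3]
    - [0,0,-0.265,0,-0.3]
    - [0,0,-0.265,0,-0.3]
    - [0,0,-0.265,0,-0.3]
    - [0,0,-0.265,0,-0.3]

```text
time: 13.45
tool_pos: [0.4096, 0.0705, 0.0633]
tool_rot: [3.141, -0.0, 0.154]
contact_force: [0.3, -0.1, -0.2]
opening: 0.0517
grip_force: 4.0
```

```bash
python3 - <<'E'
from h import *
o=readout.observe();print(o['tool_pos'],o['tool_rot'],o['contact_force'],o['opening'],o['torque'])
E
```

```text
[0.40963855 0.07045045 0.06331182] [ 3.14143381e+00 -4.18092380e-04  1.54178278e-01] [ 0.33284517 -0.08214803 -0.15705595] 0.051667604205878175 [-0.09838237  0.20861165 -0.04118295]
```

Call:
jog_arm:
  plan:
    - [0,0,-0.012,0,-0.3]
    - [0,0,-0.012,0,-0.3]
    - [0,0,-0.012,0,-0.3]

```text
time: 13.75
tool_pos: [0.4095, 0.0704, 0.0623]
tool_rot: [3.141, -0.0, 0.154]
contact_force: [-1.3, 0.5, -0.8]
opening: 0.0519
grip_force: 4.0
```

Call:
jog_arm:
  plan:
    - [0,0,0,0,-0.3]
    - [0,0,0,0,-0.3]
    - [0,0,0,0,-0.3]
    - [0,0,0.1,0,-0.3]
    - [0,0,0.4,0,-0.3]
    - [0,0,0.7,0,-0.3]
    - [0,0,1.0,0,-0.3]
    - [0,0,1.0,0,-0.3]
  squeeze: 40

```text
time: 14.55
tool_pos: [0.4113, 0.0705, 0.1452]
tool_rot: [3.14, -0.006, 0.154]
contact_force: [0.5, -0.7, -1.1]
opening: 0.051
grip_force: 40.0
```

Call:
jog_arm:
  plan:
    - [0,0,0.3,0,-0.3]
    - [0,0,0.6,0,-0.3]
    - [0,0,0.6,0,-0.3]
    - [0,0,0.6,0,-0.3]

```text
time: 14.95
tool_pos: [0.4091, 0.0704, 0.1897]
tool_rot: [3.142, 0.0, 0.154]
contact_force: [-0.1, -0.1, -1.1]
opening: 0.0513
grip_force: 40.0
```

```bash
python3 - <<'E'
from h import *
o=readout.observe();print(o['tool_pos'],o['tool_rot'],o['contact_force'],o['opening'],o['torque'],robot.tcp_to_grasp)
for c,n in [('wrist','w6'),('scene','s6'),('top','t6')]: snap(c,n)
# where plate should be, to choose crops
g=o['tool_pos']+[0,0,.019]
for n in ('w6','s6','t6'): print(n,proj(n,g),proj(n,g+np.array([.085,.013,0])))
E
```

```text
[0.40911289 0.0704301  0.18966245] [3.14152633e+00 2.28334785e-04 1.54094137e-01] [-0.132639   -0.08436031 -1.09378247] 0.051307826669892406 [-0.09560914  0.19174417 -0.04429011] 0.0188
w6 [258.63380093 253.25715315] [259.14289276  65.20359399]
s6 [288.55048544 194.46143857] [261.44239309 174.78387811]
t6 [239.71398023 220.87187593] [242.08925191 193.33802808]
```

```bash
python3 - <<'E'
from h import *
L=lambda n:np.load(f'pics/{n}.npz')['im']
R=lambda a,w,h:cv2.resize(a,(w,h),interpolation=cv2.INTER_CUBIC)
a=R(L('w6')[0:300,150:370],440,600); b=R(L('s6')[140:230,215:323],360,300); c=R(L('t6')[165:240,200:290],360,300)
cv2.imwrite('pics/m6.png',np.hstack([a,np.vstack([b,c])]))
E
```

```text
(no output)
```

View pics/m6.png

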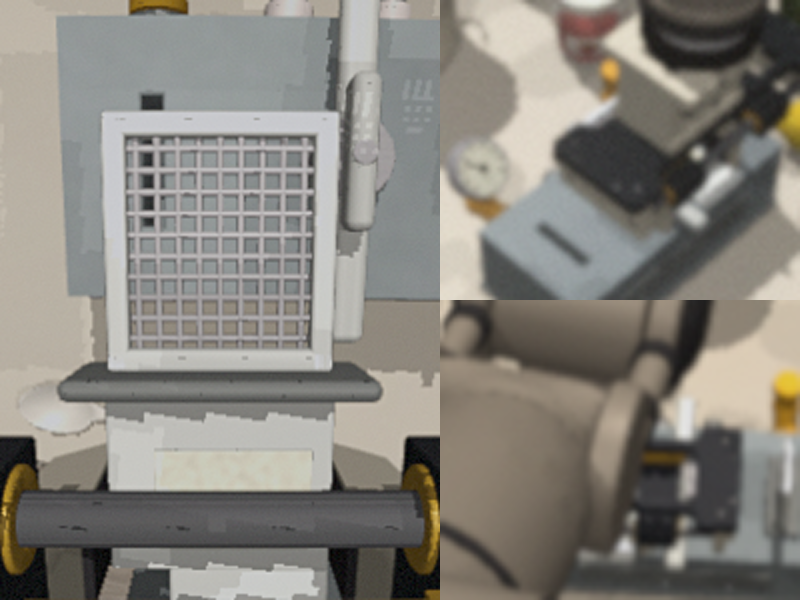

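```bash
cat > fit.py <<'E'
from h import *
from scipy.optimize import least_squares
def fit(src,obs,pos,yaw,verbose=1):
    # own x(width), y(label, up), z(toward frosted end = back towards robot)
    fx=np.array([np.cos(yaw),np.sin(yaw),0]); up=np.array([0,0,1.]); lat=np.array([-np.sin(yaw),np.cos(yaw),0])
    def pts(p,P):
        dx,dl,dz,pit,dy=p
        f=fx*np.cos(dy)+lat*np.sin(dy); l=np.cross(up,f)
        m=np.cos(pit)*f-np.sin(pit)*up    # mesh direction (-z), pit>0: mesh end low
        y=np.cos(pit)*up+np.sin(pit)*f; x=np.cross(y,-m)
        o=pos+fx*dx+lat*dl+up*dz   # grip point (0,0,31)
        return [o+x*a+y*b+(-m)*(c-.031) for a,b,c in P]
    P=[q[0] for q in obs]; U=np.array([q[1] for q in obs])
    res=lambda p:np.r_[(np.array([proj(src,X) for X in pts(p,P)])-U).ravel(), np.array([p[0]/.002,p[1]/.002,p[2]/.002])*.7]
    s=least_squares(res,[0,0,0,0,0]); J=np.linalg.inv(s.jac.T@s.jac)
    print('dx dl dz',s.x[:3].round(4),'pitch deg',np.degrees(s.x[3]).round(2),'yaw',np.degrees(s.x[4]).round(2),'sd',np.degrees(J[3,3]**.5).round(2)); print(s.fun.reshape(-1)[:2*len(P)].round(1))
E
python3 - <<'E'
from fit import *
M=lambda u,v:(150+(u+.5)/2-.5,(v+.5)/2-.5)
d=np.load('pics/w6.npz');print('cam',d['T'][:3,3].round(3),'fwd',d['T'][:3,2].round(3),'right',d['T'][:3,0].round(3))
pos=np.array([.4091,.0704,.1897+.0188])
s=1 # own x sign: own x = y x z
m=.001
obs=[((-25*m,3*m,-55*m),None,(102,113)),((25*m,3*m,-55*m),None,(338,113)),((-25*m,3*m,0),None,(107,370)),((25*m,3*m,0),None,(332,370))]
# own x direction in world: y(up) x z(back)= up x (-f) = -lat ; lat(+y world side)= image left
R=lambda a,b:[((-25*m,3*m,-55*m),M(102,113)),((25*m,3*m,-55*m),M(338,113)),((-25*m,3*m,0),M(107,370)),((25*m,3*m,0),M(332,370))]
o=R(0,0)
fit('w6',o,pos,.1541)
fit('w6',o+[((-34*m,14*m,5*m),M(58,399)),((34*m,14*m,5*m),M(381,399))],pos,.1541)
fit('w6',o+[((-34*m,14*m,0),M(64,374)),((34*m,14*m,0),M(375,374)),((-34*m,14*m,5*m),M(58,399)),((34*m,14*m,5*m),M(381,399))],pos,.1541)
E
```

```text
cam [0.473 0.08  0.347] fwd [-0.243 -0.039 -0.969] right [ 0.154 -0.988  0.001]
dx dl dz [ 0.0038 -0.0004  0.0024] pitch deg 3.8 yaw -0.02 sd 1.82
[-0.2 -0.1  0.1  0.1  0.7  0.  -0.6  0.1]
dx dl dz [ 0.004  -0.0004  0.0024] pitch deg 4.4 yaw -0.01 sd 1.11
[ 0.1 -0.  -0.3  0.1  0.9 -0.5 -0.8 -0.4 -0.3  0.4  0.3  0.6]
dx dl dz [ 0.0039 -0.0004 -0.0001] pitch deg 3.23 yaw -0.0 sd 0.96
[ 0.4  0.3 -0.7  0.4  1.6 -1.3 -1.5 -1.2 -2.6  0.9  2.7  1.   0.9 -0.1
 -0.9  0. ]
```

The label is up and the plate is nearly level, with the mesh end perhaps 2–4° low. One more gentle press on the housing top, 1.5 mm lower than before, should trim it.

Call:
jog_arm:
  plan:
    - [0,0,-0.4,0,-0.3]
    - [0,0,-0.8,0,-0.3]
    - [0,0,-1.0,0,-0.3]
    - [0,0,-1.0,0,-0.3]

```text
time: 15.5
tool_pos: [0.4072, 0.0704, 0.1075]
tool_rot: [-3.141, 0.007, 0.154]
contact_force: [-0.6, 0.8, 0.2]
opening: 0.0513
grip_force: 40.0
```

Call:
jog_arm:
  plan:
    - [0,0,-0.2,0,-0.3]
    - [0,0,-0.4,0,-0.3]
    - [0,0,-0.54,0,-0.3]
    - [0,0,-0.54,0,-0.3]
    - [0,0,-0.54,0,-0.3]

```text
time: 16.0
tool_pos: [0.4098, 0.0704, 0.0675]
tool_rot: [3.141, -0.0, 0.154]
contact_force: [0.4, 0.5, -0.9]
opening: 0.0507
grip_force: 40.0
```

Call:
jog_arm:
  plan:
    - [0,0,0,0,-0.3]
    - [0,0,-0.03,0,-0.3]
    - [0,0,-0.065,0,-0.3]
    - [0,0,-0.065,0,-0.3]
    - [0,0,-0.065,0,-0.3]
  squeeze: 4

```text
time: 16.5
tool_pos: [0.4095, 0.0704, 0.0618]
tool_rot: [3.141, -0.0, 0.154]
contact_force: [-0.2, 0.6, -0.3]
opening: 0.0516
grip_force: 4.0
```

```bash
python3 - <<'E'
from h import *
o=readout.observe();print(o['tool_pos'],o['contact_force'],o['opening'],o['torque'])
E
```

```text
[0.40946761 0.07043995 0.06181013] [-0.20104913  0.60246446 -0.34865744] 0.051582381893500014 [-0.08532448  0.13206302 -0.00660143]
```

Another 1 mm down, then firm grip and up over the unit.

Call:
jog_arm:
  plan:
    - [0,0,-0.012,0,-0.3]
    - [0,0,-0.012,0,-0.3]
    - [0,0,-0.012,0,-0.3]

```text
time: 16.8
tool_pos: [0.4094, 0.0704, 0.0608]
tool_rot: [3.142, 0.0, 0.154]
contact_force: [-0.5, -0.4, -0.4]
opening: 0.0515
grip_force: 4.0
```

Call:
jog_arm:
  plan:
    - [0,0,0,0,-0.3]
    - [0,0,0,0,-0.3]
    - [0,0,0,0,-0.3]
    - [0,0,0.1,0,-0.3]
    - [0,0,0.4,0,-0.3]
    - [0,0,0.7,0,-0.3]
    - [0,0,1.0,0,-0.3]
    - [0,0,1.0,0,-0.3]
  squeeze: 40

```text
time: 17.6
tool_pos: [0.4113, 0.0705, 0.1438]
tool_rot: [3.14, -0.006, 0.154]
contact_force: [-0.1, -0.4, -1.3]
opening: 0.0512
grip_force: 40.0
```

Call:
jog_arm:
  plan:
    - [0,0,0.3,0,-0.3]
    - [0,0,0.6,0,-0.3]
    - [0,0,0.6,0,-0.3]
    - [0,0,0.6,0,-0.3]

```text
time: 18.0
tool_pos: [0.4091, 0.0705, 0.1883]
tool_rot: [3.142, 0.0, 0.154]
contact_force: [-0.5, -0.2, -1.6]
opening: 0.051
grip_force: 40.0
```

```bash
python3 - <<'E'
from fit import *
o=readout.observe();print(o['tool_pos'],o['tool_rot'],o['contact_force'],o['opening'])
snap('wrist','w7')
# plate motion in picture w6->w7 by template matching of patches
a=cv2.cvtColor(np.load('pics/w6.npz')['im'],6);b=cv2.cvtColor(np.load('pics/w7.npz')['im'],6)
for n,(u,v) in dict(tipL=(102,113),tipR=(338,113),mcL=(107,370),mcR=(332,370),colL=(60,390),colR=(379,390)).items():
    x,y=int(150+u/2),int(v/2); t=a[y-9:y+9,x-9:x+9]; w=b[y-19:y+19,x-19:x+19]
    r=cv2.matchTemplate(cv2.resize(w,None,fx=4,fy=4,interpolation=2),cv2.resize(t,None,fx=4,fy=4,interpolation=2),5); _,s,_,l=cv2.minMaxLoc(r)
    print(n,l[0]/4-10,l[1]/4-10,round(s,2))
E
```

```text
[0.40909879 0.07045511 0.18826746] [3.14155673e+00 3.31723407e-04 1.54196343e-01] [-0.45670321 -0.19939851 -1.60612995] 0.05095518021538476
tipL -0.75 -0.5 0.98
tipR 0.5 -0.5 0.98
mcL 0.0 0.0 1.0
mcR 0.0 0.0 0.99
colL -0.25 0.5 0.99
colR 0.25 0.5 0.99
```

Call:
jog_arm:
  plan:
    - [0,0,0.2,0,-0.3]
    - [0.1,0,0.4,0,-0.3]
    - [0.3,0,0.5,0,-0.3]
    - [0.5,0,0.5,0,-0.3]
    - [0.65,0,0.5,0,-0.3]
    - [0.7,0,0.5,0,-0.3]
    - [0.7,0,0.5,0,-0.3]
    - [0.7,0,0.5,0,-0.3]
    - [0.7,0,0.5,0,-0.3]
    - [0.7,0,0.5,0,-0.3]

```text
time: 19.05
tool_pos: [0.4651, 0.0705, 0.2289]
tool_rot: [3.142, 0.0, 0.154]
contact_force: [-0.1, 0.6, -1.0]
opening: 0.0511
grip_force: 40.0
```

```bash
python3 - <<'E'
from h import *
snap('wrist','w8')
o=readout.observe();print(o['tool_pos'],o['tool_rot'],o['contact_force'],o['opening'],abs(o['qvel']).max())
a=cv2.cvtColor(np.load('pics/w7.npz')['im'],6);b=cv2.cvtColor(np.load('pics/w8.npz')['im'],6)
for n,(u,v) in dict(tipL=(102,113),tipR=(338,113),mcL=(107,370),mcR=(332,370)).items():
    x,y=int(150+u/2),int(v/2); t=a[y-9:y+9,x-9:x+9]; w=b[y-19:y+19,x-19:x+19]
    _,s,_,l=cv2.minMaxLoc(cv2.matchTemplate(w,t,5)); print(n,l[0]-10,l[1]-10,round(s,2))
E
```

```text
[0.46513588 0.07046317 0.22895435] [ 3.14145343e+00 -1.12000368e-04  1.54236598e-01] [ 0.71452144 -0.31809531 -0.40983835] 0.051475691670751104 0.0038981582687957856
tipL 1 0 0.67
tipR 0 0 0.8
mcL 0 0 0.97
mcR 0 0 1.0
```

The plate hasn't moved in the grip; the arm is still and the collar is about 0.25 m up. Handing in.

```bash
python3 -c "
from cell import ticket
print(ticket.hand_in())"
```

```text
the job is handed in; nothing more can be done
None
```

I turned the handle fully off, then drew the gauge-side plate by its grip end and handed the job in while holding it still, label up and level to an estimated 1–3°, with the collar about 25 cm above the worktop; no verdict came back.

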